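Seat the tube plate on the mixer's shaft and drive pin and turn it to the mark

TASK

Fit the square tube plate onto the tube mixer: lower it over the central shaft, gently feel for the drive pin by turning the plate, and let it go down fully home on the drive disc. Then turn the seated plate, and the drive with it, until its orange stripe points at the orange mark on the front of the mixer, and let go. Never force the plate down, and leave the sample cup, stain bottle and petri dish where they are.

Things in the scene. Friction and masses are not known exactly. Their poses are not given: they have to be found in the camera images.
- plate_grip (a point): Grip point of the loose tube plate's black hub block, on its bore axis, 34 mm above the plate's underside. The hub is 44 mm along the plate's x, 28 mm across its y (take it by the flats 28 mm apart) and 40 mm high, its top 52 mm over the underside. A 14 mm bore runs right through hub and plate. z is up along the bore, -x towards pin hole and orange stripe.
- plate: The tube plate: square aluminium plate 112x112x12 mm under the hub, lying hub up, about 0.2 kg. Origin at the centre of its underside, axes as plate_grip. Four 17 mm tube holes near the corners.
- plate_pin_hole (a point): Lower mouth of the 8.4 mm pin hole through the plate, 34 mm from the bore's axis on the plate's -x side; beyond it, at the plate's edge, is the orange stripe. Axes as plate_grip.
- drive: The tube mixer's drive unit, white housing 120x120 mm, 56 mm high, fixed to the worktop. Origin under its centre; -x is its front, with dial, dark window and, in the middle of the upper edge, the orange mark. The plate is turned to the mark when its axes are parallel to these (same yaw).
- drive_mark (a point): The orange mark on the housing's front upper edge, 54 mm from the shaft's axis towards the unit's -x. The drive pin starts anywhere from 20 to 57 degrees anticlockwise (seen from above, about the shaft) of this mark; its angle is not measured. A plate that fits over the pin there is turned anticlockwise by as much from the unit's yaw.
- head_seat (a point): Centre of the upper face of the steel drive disc (84 mm across, 62 mm above the worktop), at the shaft's foot; axes as drive. The disc is spring-mounted: it gives 6 mm, from about 3 N at first to 9 N at a hard stop. Home, the plate's underside lies on the disc and plate_grip is 34 mm above this point, which sinks and rises with the disc.
- shaft_top (a point): Top of the 12 mm shaft, 42 mm above the disc, tapered over its top 7 mm. Shaft, disc and a 6 mm pin (9 mm high, 34 mm from the axis) turn together against a 0.3 N m brake and stay where left. A plate standing on the pin's top is 9 mm above the disc and pushed up by the spring; when the pin finds its hole the disc springs up and that push drops to nearly nothing.
- cup: Sample cup with red lid, 49 mm across, 60 mm high; origin under its centre. To be left alone.
- stain: Dark purple stain bottle, 44 mm across, 94 mm high; origin under its centre. To be left alone.
- petri: Petri dish, 62 mm across, 15 mm high; origin under its centre. To be left alone.

How it is judged:
On the way, in this order (a step that is already met when the one before it is completed fails the run):
1. the plate is fully home on the drive disc, over shaft and pin (z of plate_grip in the frame of head_seat below 0.0365 m and horizontal distance between plate_grip and head_seat below 0.004 m and angle between plate_grip's own z axis and vertical below 0.06 rad), for 0.2 s.
2. the seated plate has been turned to the orange mark (angle between the x axis of plate_grip and the x axis of drive, either way round below 0.12 rad and z of plate_grip in the frame of head_seat below 0.038 m), for 0.2 s.
At the end, for the whole second after the job is handed in: The plate lies at rest fully home on the drive disc (within 2.5 mm in height, 4 mm of the shaft's axis, level within 3 degrees), with its stripe within 7 degrees of the orange mark (z of plate_grip in the frame of head_seat below 0.0365 m and horizontal distance between plate_grip and head_seat below 0.004 m and angle between plate_grip's own z axis and vertical below 0.05 rad and angle between the x axis of plate_grip and the x axis of drive, either way round below 0.12 rad and linear speed of plate below 0.02 m/s); the robot touches nothing.
It fails at once if the plate is forced: more than 35 N between plate and drive unit (contact force between plate and drive above 35 N).
It fails at once if the sample cup, stain bottle or petri dish is moved by more than 20 mm (distance of any of cup, stain, petri from where it was at the start of the episode above 0.02 m).
It also fails if it takes over 67 s, if anything falls off the work surface, if the arm or the gripper's body presses on something with over 40 N, if the wrist force passes 120 N, or if a joint passes its speed limit or range.

ROBOT

A 6-joint arm with a two-finger parallel gripper is mounted at the origin on a cart in front of the work surface, level with it; the furniture and walls round the work are solid. World frame = base frame: x ahead of the robot, y to its left, z up, the work surface at z = 0. Lengths are in m, angles in rad, forces in N, time in s.
With the tool pointing down it reaches from about 0.35 to 0.775 m from the base axis. Payload 5.5 kg.
Tool frame: the origin (TCP) lies midway between the tips of the shut fingers; the grasp point (between the pads) lies ctrl.tcp_to_grasp behind it (ctrl.tcp_to_grasp is the distance from the TCP to the grasp point, in m); x points along the fingers, z is the direction in which the jaws open and shut, and the axes are right-handed (so a half turn about x gives the same grasp; the last joint's range is limited). The gripper opens to 85 mm and grips with 20 to 120 N. Pads are 22 mm wide; open, the fingers measure 114 mm over their backs; the gripper's body (76 mm by 85 mm) begins 54 mm behind the grasp point. The pads swing forward as they close: fully open they stand 13 mm farther back than shut.
Start: joints at [0.999, 0.313, 0.046, 1.304, 0, 1.431], TCP at [0.241, 0.522, 0.231] pointing down, gripper open.
Joint ranges: [-2.76, 2.76], [-0.86, 1.69], [-1.03, 1.26], [-2.2, 2.34], [-1.47, 1.5], [-3.14, 3.14]. Speed limits (rad/s): [2.57, 2.57, 3.14, 3.14, 3.14, 3.14].

INTERFACE

Orientations are given as a unit quaternion [w, x, y, z].
In Python, from plant import ctrl, planner, snapshot gives the robot as it stands. The module is installed in compiled form; this text tells all that it offers. Calls block until the motion is done:
- ctrl.move_pose(position, orientation): joint-space move of the TCP to a pose.
- ctrl.move_l(position, attitude=None, v=0.15): straight line of the TCP; attitude=None keeps the orientation; v is the mean speed in m/s.
- ctrl.move_j(angles): joint-space move.
- ctrl.open_gripper() and ctrl.grasp(strength=None): open the fingers fully, or close them until they stop; strength is the grip in N (None keeps the last).
- ctrl.dwell(seconds).
- planner.inverse_kinematics(position, orientation): joint angles nearest the present ones, or None.
- ctrl.sense(): the state.
- snapshot(name): name is "scene" or "side" or "wrist"; returns a dict with "img" (384x512x3 uint8, red, green, blue), "vfov" (degrees; the focal length in pixels is half the picture's height over the tangent of half this angle, whatever the lens; pixels are square), "cx", "cy" (the principal point, pixels), "camera_from_world" (4x4, takes a point from world to camera coordinates). Camera axes: x right, y up, looking along -z (the intrinsics and any distortion apply to the point x, -y, -z); pixel columns grow to the right and rows downward; lengths in m; the calibration is good to about 2 mm. A picture is of the moment at which its call begins. There is no depth.
A pose or a line that the arm cannot do raises ctrl.IKError and nothing moves.
- ctrl.sign_off(): hands the job in, once; it reports no verdict.
The state is a dict: "time": time; "joints": joint angles; "joint_vel": joint speeds; "effort": joint torques, N m; "ee_pos": TCP position; "ee_rot": TCP orientation; "ft_force": force on the tool from outside, world axes, zero at the start; "torque": the same for the moment, N m; "finger_gap": finger opening in m.
Only numpy, scipy, OpenCV 4.12 (cv2) and the standard library are available. Lean on these libraries where they do the work, as an engineer would, in place of code of your own. Each camera call takes 0.05 s, during which the arm holds its last target.

## Working session

There is one attempt and no reset: what is moved stays moved. The work goes in short steps, each a Python script; the robot and the scene stay as the last script left them, time stands still between calls to the robot, and variables do not carry over. Pictures are saved under pics/ and viewed, and the job is handed in when it is done.

```bash
mkdir -p pics; ls; python3 - <<'E'
from plant import ctrl, planner, snapshot
import cv2, numpy as np
s=ctrl.sense(); print(s); print(ctrl.tcp_to_grasp)
for n in ["scene","side","wrist"]:
    d=snapshot(n); cv2.imwrite(f"pics/a_{n}.png",d["img"][:,:,::-1]); np.savez(f"a_{n}.npz",**d)
    print(n,d["vfov"],d["cx"],d["cy"],[k for k in d if k not in("img",)],np.round(d["camera_from_world"],3).tolist())
E
```

```text
pics
{'time': 0.0, 'joints': array([ 9.99408144e-01,  3.14025330e-01,  4.49721014e-02,  1.30358125e+00,
       -4.07648673e-05,  1.43117372e+00]), 'joint_vel': array([-0.0002918 , -0.00114655,  0.00158697, -0.00095044,  0.00114497,
       -0.00097824]), 'effort': array([-1.25552192e-04, -4.80627394e+01,  2.98535675e+01,  1.95768150e-02,
       -2.33346482e-04, -9.34185209e-07]), 'ee_pos': array([0.24037748, 0.52178514, 0.23039186]), 'ee_rot': array([ 0.59491374, -0.38157274,  0.59608323,  0.38100483]), 'ft_force': array([-0.73887281,  0.25411481,  0.11071434]), 'torque': array([-0.01915503,  0.03883558, -0.01990498]), 'finger_gap': 0.08527226612240141}
0.0187
scene 46.98797487795658 247.19740151400075 193.20085662454238 ['vfov', 'cx', 'cy', 'camera_from_world'] [[0.83, -0.557, -0.02, -0.275], [0.312, 0.434, 0.846, -0.365], [-0.462, -0.708, 0.534, -0.431], [0.0, 0.0, 0.0, 1.0]]
side 56.12628449433609 256.751206649263 191.67759321389354 ['vfov', 'cx', 'cy', 'camera_from_world'] [[-0.997, -0.08, 0.012, 0.55], [0.06, -0.632, 0.773, 0.067], [-0.054, 0.771, 0.634, -1.116], [0.0, 0.0, 0.0, 1.0]]
wrist 59.29231266891609 255.2125127708681 188.63623818496802 ['vfov', 'cx', 'cy', 'camera_from_world'] [[0.418, 0.908, -0.001, -0.575], [-0.873, 0.401, -0.276, 0.037], [-0.25, 0.116, 0.961, -0.379], [0.0, 0.0, 0.0, 1.0]]
```

View pics/a_scene.png

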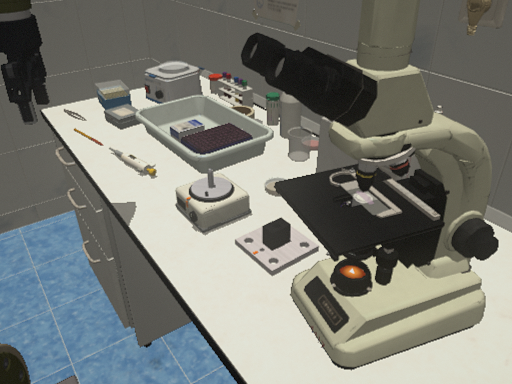

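View pics/a_side.png

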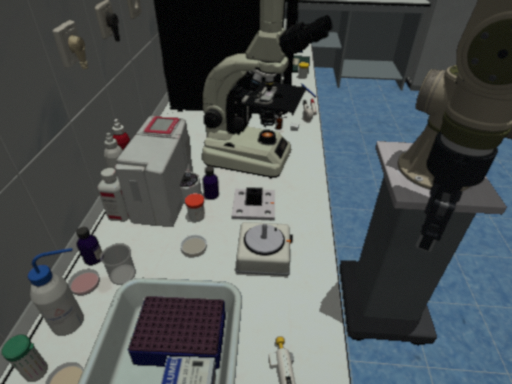

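View pics/a_wrist.png

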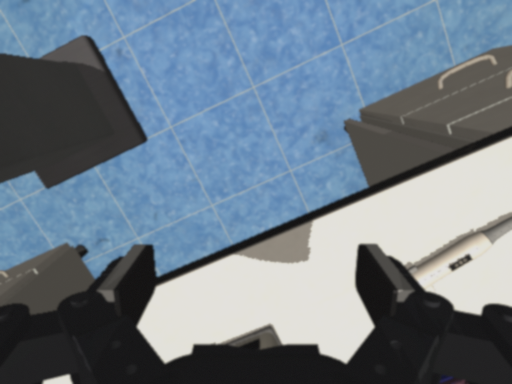

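```bash
python3 - <<'E'
import cv2
a=cv2.imread("pics/a_scene.png")[160:280,165:325]; b=cv2.imread("pics/a_side.png")[175:285,225:305]
cv2.imwrite("pics/b1.png",cv2.resize(a,None,fx=5,fy=5,interpolation=cv2.INTER_CUBIC))
cv2.imwrite("pics/b2.png",cv2.resize(b,None,fx=5,fy=5,interpolation=cv2.INTER_CUBIC))
E
```

```text
(no output)
```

View pics/b1.png

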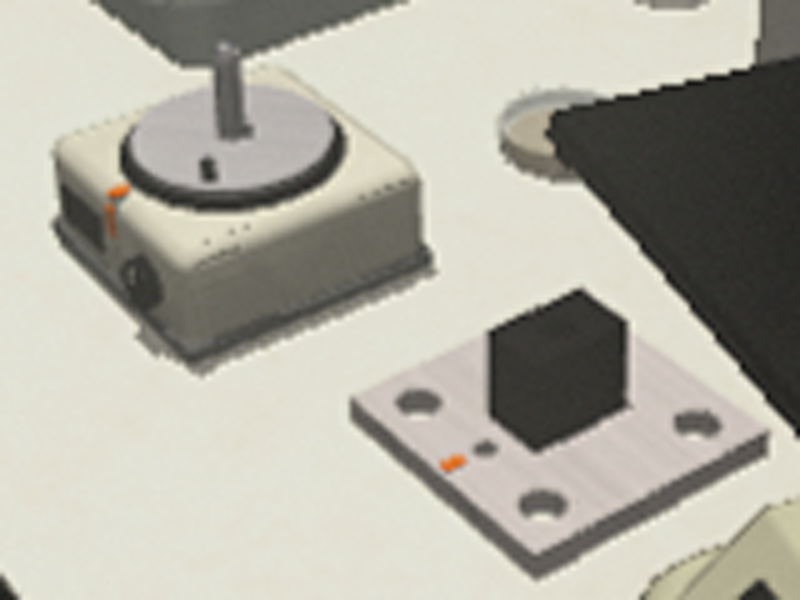

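View pics/b2.png

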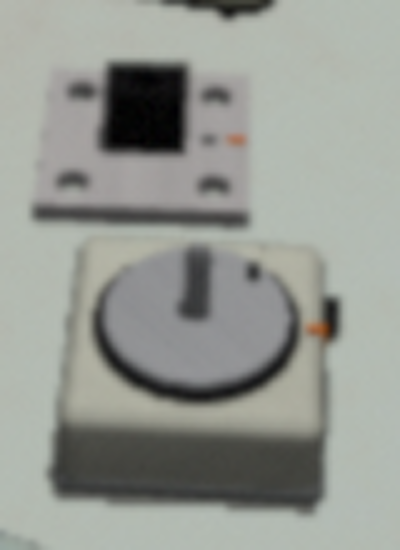

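```bash
cat > geo.py <<'E'
import numpy as np
def cam(d):
    f=192/np.tan(np.radians(float(d["vfov"]))/2); T=np.array(d["camera_from_world"]); return f,float(d["cx"]),float(d["cy"]),T
def ray(d,u,v):
    f,cx,cy,T=cam(d); r=np.array([(u-cx)/f,-(v-cy)/f,-1]); R=T[:3,:3]; return -R.T@T[:3,3], R.T@r
def onz(d,u,v,z):
    o,r=ray(d,u,v); return o+r*(z-o[2])/r[2]
def proj(d,p):
    f,cx,cy,T=cam(d); c=T[:3,:3]@p+T[:3,3]; return np.array([cx+f*c[0]/-c[2], cy-f*c[1]/-c[2]])
E
python3 - <<'E'
import numpy as np
from geo import *
np.set_printoptions(precision=4,suppress=True)
S=np.load("a_scene.npz");D=np.load("a_side.npz")
s=lambda X,Y:((X+.5)/5-.5+165,(Y+.5)/5-.5+160)
d=lambda X,Y:((X+.5)/5-.5+225,(Y+.5)/5-.5+175)
for n,C,g,pts in [("scene",S,s,dict(pl=(352,400,.012),pf=(537,557,.012),pr=(768,434,.012),stripe=(452,463,.012),pinhole=(486,448,.012),hole1=(418,402,.012),hole2=(543,503,.012),hole3=(697,424,.012),hubL=(490,331,.052),hubB=(580,289,.052),hubR=(628,321,.052),hubF=(538,368,.052),shaft=(226,46,.104),mark=(118,190,.056),pintop=(207,161,.071),discL=(124,150,.062),discR=(343,142,.062))),
 ("side",D,d,dict(pbl=(52,70,.012),pbr=(248,75,.012),pfr=(248,213,.012),pfl=(35,207,.012),stripe=(236,140,.012),pinhole=(209,139,.012),h1=(215,184,.012),h2=(216,95,.012),h3=(82,91,.012),h4=(73,179,.012),hubtl=(106,65,.052),hubtr=(187,68,.052),shaft=(200,248,.104),mark=(318,329,.056),pintop=(253,266,.071),discL=(97,322,.062),discR=(298,323,.062)))]:
    print(n)
    for k,(X,Y,z) in pts.items(): print(k,onz(C,*g(X,Y),z)[:2])
E
```

```text
scene
pl [0.4835 0.2674]
pf [0.4889 0.157 ]
pr [0.5982 0.1614]
stripe [0.4935 0.2151]
pinhole [0.5086 0.2149]
hole1 [0.5033 0.2519]
hole2 [0.5074 0.1784]
hole3 [0.5807 0.181 ]
hubL [0.5203 0.2287]
hubB [0.5631 0.2307]
hubR [0.5651 0.2045]
hubF [0.5214 0.2009]
shaft [0.5047 0.3884]
mark [0.4509 0.3877]
pintop [0.4798 0.3644]
discL [0.463  0.4045]
discR [0.5388 0.3576]
side
pbl [0.6004 0.1642]
pbr [0.4902 0.1583]
pfr [0.4854 0.2709]
pfl [0.5949 0.2766]
stripe [0.4943 0.2145]
pinhole [0.5088 0.215 ]
h1 [0.5036 0.2505]
h2 [0.5071 0.1776]
h3 [0.5815 0.1811]
h4 [0.5779 0.2535]
hubtl [0.5651 0.2065]
hubtr [0.5222 0.205 ]
shaft [0.5049 0.3923]
mark [0.451  0.3899]
pintop [0.4816 0.368 ]
discL [0.549  0.4002]
discR [0.4602 0.3927]
```

```bash
python3 - <<'E'
import cv2
b=cv2.imread("pics/a_side.png")[5:195,190:345]
cv2.imwrite("pics/b3.png",cv2.resize(b,None,fx=3.1,fy=3.1,interpolation=cv2.INTER_CUBIC))
E
```

```text
(no output)
```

View pics/b3.png

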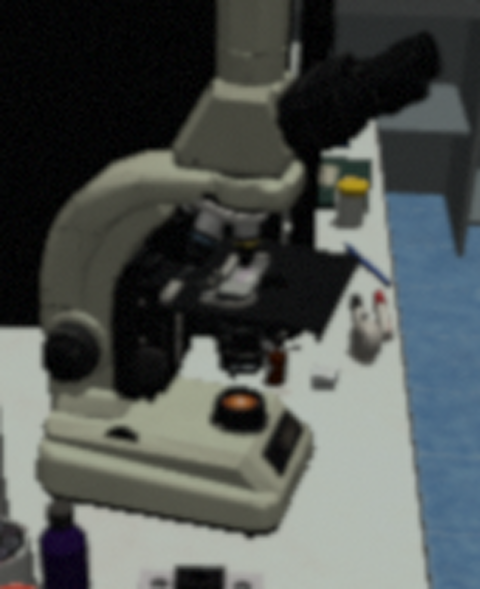

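```bash
python3 - <<'E'
import numpy as np
from geo import *
np.set_printoptions(precision=3,suppress=True)
S=np.load("a_scene.npz");D=np.load("a_side.npz")
def tri(a,b):
    o1,r1=ray(S,*a);o2,r2=ray(D,*b); r1/=np.linalg.norm(r1);r2/=np.linalg.norm(r2)
    t=np.linalg.lstsq(np.c_[r1,-r2],o2-o1,rcond=None)[0]; p,q=o1+t[0]*r1,o2+t[1]*r2; return (p+q)/2,np.linalg.norm(p-q)
g=lambda X,Y:(X/3.1+190,Y/3.1+5)
for a in [(275,183),(313,252)]:
    for b in [(168,318),(318,338),(358,255)]: print(a,b,*tri(a,g(*b)))
print("base front corner",[onz(D,*g(*b),z) for b,z in [((275,530),0),((40,490),0),((312,440),.05)]])
print("eyepiece", tri((250,48),g(425,50)),tri((275,70),g(425,90)))
print("petri",onz(D,193,246,.015)," cup",onz(D,195,200,.06),"stain",onz(D,210,176,.09))
E
```

```text
(275, 183) (168, 318) [0.533 0.146 0.218] 0.10376421434316221
(275, 183) (318, 338) [0.455 0.11  0.223] 0.001931997514971127
(275, 183) (358, 255) [0.42  0.054 0.267] 0.012320683283912998
(313, 252) (168, 318) [0.535 0.043 0.161] 0.1258255786901963
(313, 252) (318, 338) [0.449 0.015 0.172] 0.005643143868517285
(313, 252) (358, 255) [ 0.411 -0.033  0.228] 0.02019399498013871
base front corner [array([0.48 , 0.077, 0.   ]), array([0.719, 0.032, 0.   ]), array([ 0.448, -0.009,  0.05 ])]
eyepiece (array([0.389, 0.058, 0.428]), np.float64(0.00997013788623028)) (array([0.391, 0.035, 0.403]), np.float64(0.014077431847640329))
petri [0.671 0.389 0.015]  cup [0.685 0.278 0.06 ] stain [0.657 0.215 0.09 ]
```

```bash
cat >> geo.py <<'E'
from scipy.spatial.transform import Rotation as Rn
def quat(yaw,flip=1):
    # tool x down, tool z = flip*plate y
    x=np.array([0,0,-1.]); z=flip*np.array([-np.sin(yaw),np.cos(yaw),0]); y=np.cross(z,x)
    q=Rn.from_matrix(np.c_[x,y,z]).as_quat(); return np.array([q[3],q[0],q[1],q[2]])
E
python3 - <<'E'
from plant import ctrl, planner, snapshot
from geo import *
np.set_printoptions(precision=2,suppress=True)
for f in (1,-1):
  for p,ys in [((.5424,.2163,.016),(.045,)),((.5424,.2163,.15),(.045,)),((.5048,.39,.15),(0,.4,.8,1.)),((.5048,.39,.078),(0,.4,.8,1.)),((.47,.39,.2),(0,.8))]:
    for y in ys: print(f,p,y,planner.inverse_kinematics(np.array(p),quat(y,f)))
E
```

```text
1 (0.5424, 0.2163, 0.016) 0.045 [ 0.24  0.48 -0.26  0.83  0.    0.2 ]
1 (0.5424, 0.2163, 0.15) 0.045 [ 0.24  0.37 -0.08  1.12  0.    0.2 ]
1 (0.5048, 0.39, 0.15) 0 [0.53 0.47 0.07 1.18 0.   0.53]
1 (0.5048, 0.39, 0.15) 0.4 [0.53 0.47 0.07 1.18 0.   0.13]
1 (0.5048, 0.39, 0.15) 0.8 [ 0.53  0.47  0.07  1.18  0.   -0.27]
1 (0.5048, 0.39, 0.15) 1.0 [ 0.53  0.47  0.07  1.18  0.   -0.47]
1 (0.5048, 0.39, 0.078) 0 [ 0.53  0.51 -0.04  1.02  0.    0.53]
1 (0.5048, 0.39, 0.078) 0.4 [ 0.53  0.51 -0.04  1.02  0.    0.13]
1 (0.5048, 0.39, 0.078) 0.8 [ 0.53  0.51 -0.04  1.02  0.   -0.27]
1 (0.5048, 0.39, 0.078) 1.0 [ 0.53  0.51 -0.04  1.02  0.   -0.47]
1 (0.47, 0.39, 0.2) 0 [0.56 0.39 0.08 1.26 0.   0.56]
1 (0.47, 0.39, 0.2) 0.8 [ 0.56  0.39  0.08  1.26  0.   -0.24]
-1 (0.5424, 0.2163, 0.016) 0.045 [ 0.24  0.48 -0.26  0.83  0.   -2.94]
-1 (0.5424, 0.2163, 0.15) 0.045 [ 0.24  0.37 -0.08  1.12  0.   -2.94]
-1 (0.5048, 0.39, 0.15) 0 [ 0.53  0.47  0.07  1.18  0.   -2.61]
-1 (0.5048, 0.39, 0.15) 0.4 [ 0.53  0.47  0.07  1.18  0.   -3.01]
-1 (0.5048, 0.39, 0.15) 0.8 [0.53 0.47 0.07 1.18 0.   2.87]
-1 (0.5048, 0.39, 0.15) 1.0 [0.53 0.47 0.07 1.18 0.   2.67]
-1 (0.5048, 0.39, 0.078) 0 [ 0.53  0.51 -0.04  1.02  0.   -2.61]
-1 (0.5048, 0.39, 0.078) 0.4 [ 0.53  0.51 -0.04  1.02  0.   -3.01]
-1 (0.5048, 0.39, 0.078) 0.8 [ 0.53  0.51 -0.04  1.02  0.    2.87]
-1 (0.5048, 0.39, 0.078) 1.0 [ 0.53  0.51 -0.04  1.02  0.    2.67]
-1 (0.47, 0.39, 0.2) 0 [ 0.56  0.39  0.08  1.26  0.   -2.58]
-1 (0.47, 0.39, 0.2) 0.8 [0.56 0.39 0.08 1.26 0.   2.9 ]
```

```bash
python3 - <<'E'
from plant import ctrl, planner, snapshot
from geo import *
import cv2
def sn(n,f):
    d=snapshot(n); cv2.imwrite(f"pics/{f}.png",d["img"][:,:,::-1]); np.savez(f"{f}.npz",**d)
ctrl.move_pose(np.array([.46,.39,.27]),quat(.045)); sn("wrist","c_wd"); print(ctrl.sense()["time"])
ctrl.move_pose(np.array([.53,.2163,.2]),quat(.045)); sn("wrist","c_wp"); sn("scene","c_sc"); print(ctrl.sense()["time"],ctrl.sense()["ft_force"])
E
```

```text
1.2167
2.1333 [ 1.15460956 -0.55074249  0.04690452]
```

View pics/c_wd.png

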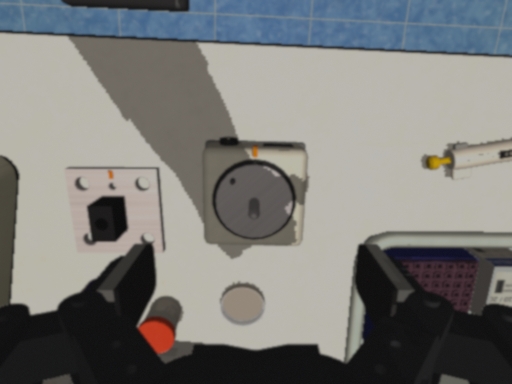

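View pics/c_wp.png

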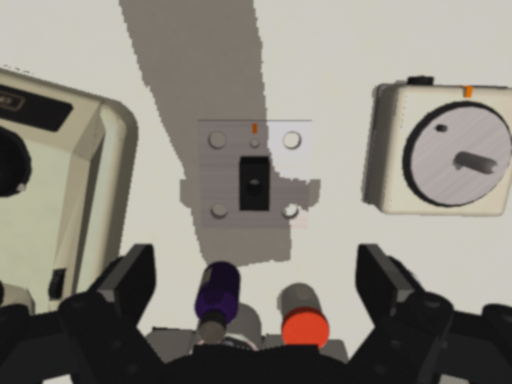

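View pics/c_sc.png

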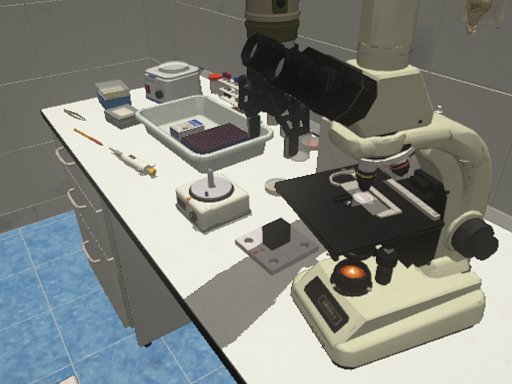

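```bash
python3 - <<'E'
import cv2
b=cv2.imread("pics/c_wd.png")[130:255,190:320]
cv2.imwrite("pics/d1.png",cv2.resize(b,None,fx=4.5,fy=4.5,interpolation=cv2.INTER_CUBIC))
b=cv2.imread("pics/c_wp.png")[110:240,185:325]
cv2.imwrite("pics/d2.png",cv2.resize(b,None,fx=4.5,fy=4.5,interpolation=cv2.INTER_CUBIC))
E
```

```text
(no output)
```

View pics/d1.png

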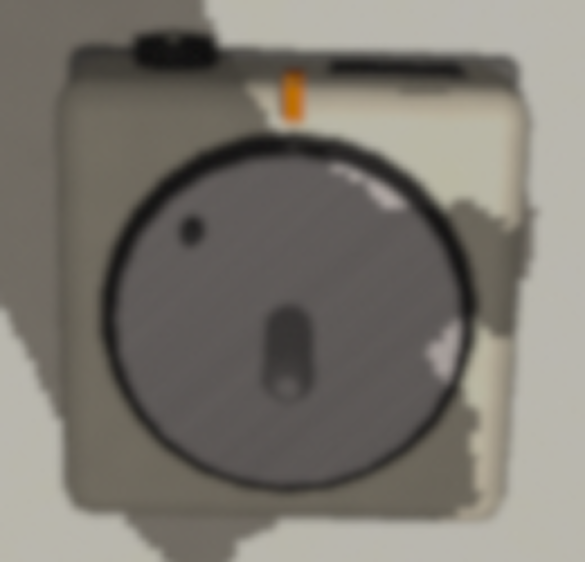

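View pics/d2.png

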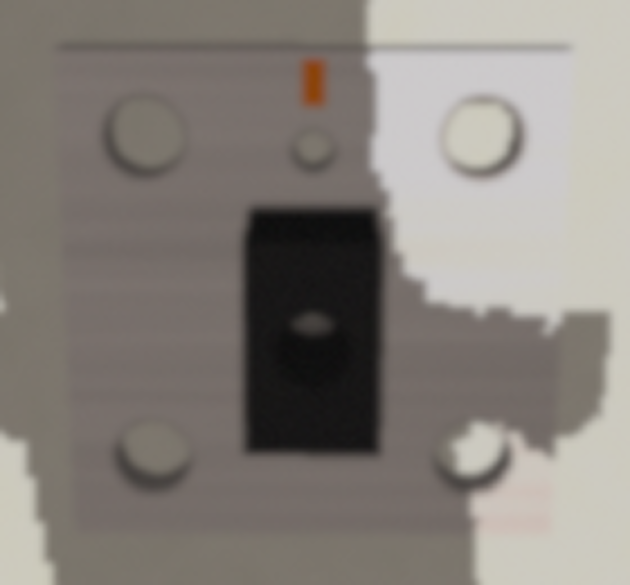

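```bash
python3 - <<'E'
from geo import *
np.set_printoptions(precision=4,suppress=True)
A=np.load("c_wd.npz");B=np.load("c_wp.npz")
a=lambda X,Y:((X+.5)/4.5-.5+190,(Y+.5)/4.5-.5+130)
b=lambda X,Y:((X+.5)/4.5-.5+185,(Y+.5)/4.5-.5+110)
for k,(X,Y,z) in dict(pin=(191,229,.071),shtop=(287,386,.104),discL=(110,315,.062),discR=(465,315,.062),discT=(290,155,.062),discB=(290,488,.062),mark=(293,95,.056),housL=(62,120,.05),housL2=(70,490,.05),housR=(524,120,.05),housR2=(502,490,.05)).items(): print(k,onz(A,*a(X,Y),z)[:2])
for k,(X,Y,z) in dict(h1=(145,133,.012),h2=(482,133,.012),h3=(153,455,.012),h4=(474,455,.012),pinh=(312,148,.012),stripe=(314,83,.012),bore=(312,347,.052),el=(60,47,.012),er=(570,46,.012)).items(): print(k,onz(B,*b(X,Y),z)[:2])
E
```

```text
pin [0.4805 0.3673]
shtop [0.506  0.3909]
discL [0.5053 0.3476]
discR [0.5014 0.4338]
discT [0.4638 0.3896]
discB [0.5489 0.3933]
mark [0.4505 0.3897]
housL [0.4602 0.3341]
housL2 [0.5575 0.3365]
housR [0.4551 0.4459]
housR2 [0.5524 0.4486]
h1 [0.5073 0.1792]
h2 [0.5039 0.2527]
h3 [0.5818 0.1821]
h4 [0.5784 0.2565]
pinh [0.5089 0.2157]
stripe [0.4948 0.2155]
bore [0.5428 0.2174]
el [0.4897 0.1606]
er [0.4844 0.2701]
```

```bash
python3 - <<'E'
from plant import ctrl, planner, snapshot
from geo import *
import cv2
np.set_printoptions(precision=3,suppress=True)
q=quat(.045)
ctrl.move_pose(np.array([.5427,.2172,.1]),q)
ctrl.move_l(np.array([.5427,.2172,.016]),v=.08)
s=ctrl.sense();print(s["time"],s["ee_pos"],s["ft_force"])
ctrl.grasp(80); s=ctrl.sense();print(s["time"],s["ee_pos"],s["ft_force"],s["torque"],s["finger_gap"])
ctrl.move_l(np.array([.5427,.2172,.06]),v=.08)
ctrl.dwell(.2)
s=ctrl.sense();print(s["time"],s["ee_pos"],s["ft_force"],s["torque"],s["finger_gap"])
for n in("wrist","side","scene"):
    d=snapshot(n); cv2.imwrite(f"pics/e_{n}.png",d["img"][:,:,::-1]); np.savez(f"e_{n}.npz",**d)
b=cv2.imread("pics/e_side.png")[120:270,180:340];c=cv2.imread("pics/e_scene.png")[110:260,180:340]
cv2.imwrite("pics/e_z.png",np.hstack([cv2.resize(b,None,fx=2.5,fy=2.5),cv2.resize(c,None,fx=2.5,fy=2.5)]))
E
```

```text
3.8167 [0.543 0.217 0.017] [0.31 0.4  0.65]
4.3833 [0.543 0.217 0.016] [ 0.314 -0.111  3.095] [-0.078  0.017 -0.028] 0.027357572299659346
5.2833 [0.542 0.217 0.059] [ 0.519 -0.866 -2.218] [ 0.049  0.018 -0.013] 0.027276181588967614
```

View pics/e_wrist.png

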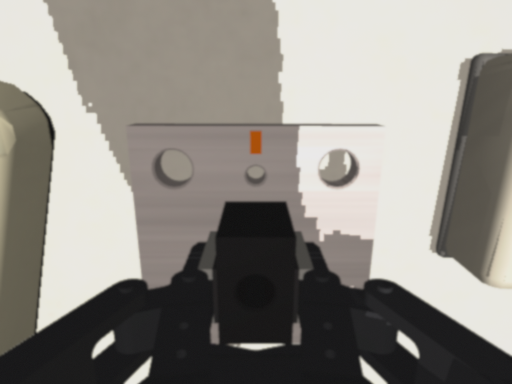

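View pics/e_z.png

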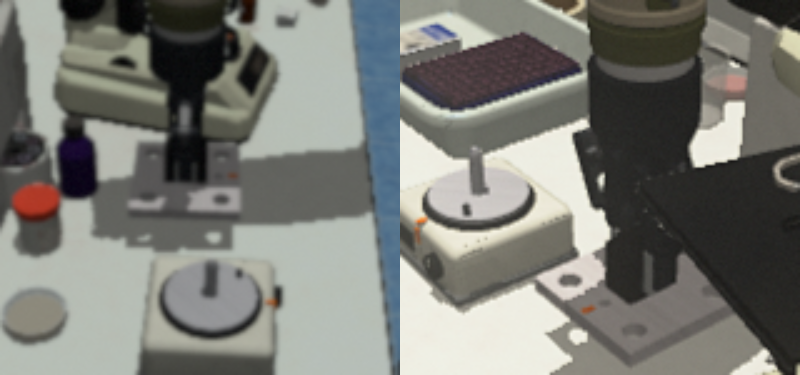

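```bash
python3 - <<'E'
from geo import *
np.set_printoptions(precision=4,suppress=True)
A=np.load("e_wrist.npz")
for z in (.055,.056):
  h1,h2,p,e,bore=[onz(A,*u,z)[:2] for u in [(175,166.5),(338,166.5),(256,172),(256,124.5),(0,0)]]
  x=np.array([np.cos(.045),np.sin(.045)])
  print(h1,h2,p,"centre est",p+.034*x,"from edge",e+.056*x,"bore",onz(A,256,291,z+.04)[:2],"hole sp",np.linalg.norm(h1-h2))
E
```

```text
[0.5067 0.1798] [0.5034 0.2526] [0.5076 0.2161] centre est [0.5415 0.2176] from edge [0.5425 0.2176] bore [0.5426 0.2176] hole sp 0.07286425108766124
[0.5065 0.18  ] [0.5032 0.2523] [0.5073 0.2161] centre est [0.5413 0.2176] from edge [0.5424 0.2176] bore [0.5419 0.2176] hole sp 0.0723709619397013
```

```bash
cat > rb.py <<'E'
from plant import ctrl, planner, snapshot
from geo import *
import cv2
np.set_printoptions(precision=4,suppress=True)
def st(n=3,t=.03):
    F=[];T=[]
    for i in range(n):
        ctrl.dwell(t); s=ctrl.sense(); F.append(s["ft_force"]);T.append(s["torque"])
    return s,np.mean(F,0),np.mean(T,0)
def sn(n,f):
    d=snapshot(n); cv2.imwrite(f"pics/{f}.png",d["img"][:,:,::-1]); np.savez(f"{f}.npz",**d)
E
python3 - <<'E'
from rb import *
Y=.772;P=np.array([.5058,.3907,.14])
ctrl.move_l(np.array([.5427,.2172,.145]),v=.15)
ctrl.move_pose(P+[0,0,.003],quat(Y)); ctrl.dwell(.2)
s,F0,T0=st(5); print(s["time"],s["ee_pos"],F0,T0); np.savez("f0.npz",F=F0,T=T0)
sn("side","f_side");sn("scene","f_scene")
for z in (.13,.124,.120,.117,.114,.111,.108):
    ctrl.move_l(np.array([P[0],P[1],z]),v=.04); s,F,T=st(2); print(z,s["ee_pos"],F-F0,T-T0)
    if np.linalg.norm(F-F0)>6: break
b=cv2.imread("pics/f_side.png")[130:280,190:350];c=cv2.imread("pics/f_scene.png")[90:240,140:300]
cv2.imwrite("pics/f_z.png",np.hstack([cv2.resize(b,None,fx=2.5,fy=2.5),cv2.resize(c,None,fx=2.5,fy=2.5)]))
E
```

```text
7.2583 [0.5063 0.3898 0.1431] [ 0.1005  0.1036 -1.9022] [0.0044 0.0062 0.0039]
0.13 [0.5057 0.3907 0.1299] [-0.2756  0.2675  0.6618] [-0.0171 -0.0087  0.0247]
0.124 [0.5057 0.3906 0.1239] [ 0.1818 -0.0814  0.3324] [0.0148 0.0186 0.0061]
0.12 [0.5057 0.3906 0.1199] [-0.0768  0.2411  0.555 ] [-0.0206  0.0089  0.0401]
0.117 [0.5057 0.3907 0.1169] [0.0842 0.5571 0.5362] [ 0.0172 -0.0019 -0.0122]
0.114 [0.5057 0.3907 0.1139] [ 0.0207 -0.4925  0.4371] [-0.0435  0.0031  0.0048]
0.111 [0.5057 0.3907 0.1109] [-0.1234 -0.3234  0.3926] [ 0.006  -0.0097 -0.0091]
0.108 [0.5057 0.3907 0.1079] [ 0.3559 -0.637   0.3511] [ 0.0178 -0.0269  0.0104]
```

View pics/f_z.png

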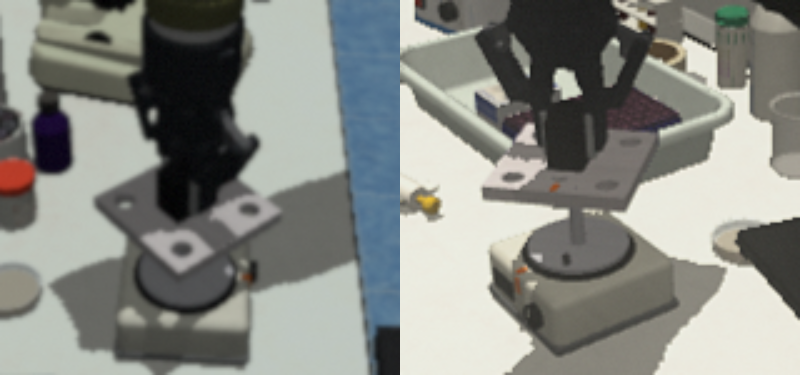

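```bash
python3 - <<'E'
from rb import *
F0=np.load("f0.npz")["F"];T0=np.load("f0.npz")["T"]
x,y=.5058,.3907
for z in [.100,.094,.091,.0895,.0885,.0875,.0868,.0861,.0854,.0847,.084,.0825]:
    ctrl.move_l(np.array([x,y,z]),v=.02 if z<.09 else .04); s,F,T=st(2); print(z,s["time"],s["ee_pos"],F-F0,T-T0)
    if abs((F-F0)[2])>2.5 or np.linalg.norm((F-F0)[:2])>5: break
E
```

```text
0.1 10.2667 [0.5057 0.3906 0.0998] [-0.5542 -0.5447 -0.0754] [-0.0065 -0.0417  0.0018]
0.094 10.6333 [0.5058 0.3907 0.0938] [-0.0623 -0.1403 -0.3209] [-0.0179 -0.0324  0.0151]
0.091 10.95 [0.5058 0.3907 0.0909] [ 0.3638 -0.3213  0.3449] [-0.0028 -0.0498 -0.0083]
0.0895 11.2667 [0.5058 0.3907 0.0895] [-0.832  -0.5538 -0.6161] [-0.0105 -0.0303  0.0263]
0.0885 11.5833 [0.5058 0.3907 0.0885] [ 0.1655 -0.2939 -0.3515] [-0.0173 -0.0684 -0.0265]
0.0875 11.9 [0.5058 0.3907 0.0875] [-0.441  -0.3654 -0.6322] [ 0.0272 -0.0435  0.0026]
0.0868 12.2167 [0.5058 0.3907 0.0868] [-0.607  -0.1986 -0.2516] [ 0.0057  0.0463 -0.0012]
0.0861 12.5333 [0.5058 0.3907 0.0861] [ 0.0472 -0.1709 -0.2229] [ 0.0103 -0.0557 -0.0571]
0.0854 12.85 [0.5058 0.3907 0.0854] [-0.6915 -0.1609 -0.1802] [-0.0038 -0.032  -0.0368]
0.0847 13.1667 [0.5058 0.3907 0.0847] [-0.2603 -0.0137  0.275 ] [ 0.0193 -0.0281 -0.014 ]
0.084 13.4833 [0.5058 0.3907 0.084 ] [ 0.6727 -0.4273  0.1691] [ 0.0032 -0.0275 -0.0001]
0.0825 13.8 [0.5057 0.3907 0.0824] [-0.1009  0.2379 -0.392 ] [ 0.0022 -0.0559  0.0138]
```

```bash
python3 - <<'E'
from rb import *
F0=np.load("f0.npz")["F"];T0=np.load("f0.npz")["T"]
x,y=.5058,.3907
for z in [.081,.0802,.0796,.079,.0785,.078,.0775,.077,.0765,.076]:
    ctrl.move_l(np.array([x,y,z]),v=.02); s,F,T=st(3); print(z,s["time"],s["ee_pos"],F-F0,T-T0)
    if abs((F-F0)[2])>3.5 or np.linalg.norm((F-F0)[:2])>6: break
sn("side","g_side");sn("scene","g_scene")
b=cv2.imread("pics/g_side.png")[150:300,190:350];c=cv2.imread("pics/g_scene.png")[110:260,140:300]
cv2.imwrite("pics/g_z.png",np.hstack([cv2.resize(b,None,fx=2.5,fy=2.5),cv2.resize(c,None,fx=2.5,fy=2.5)]))
E
```

```text
0.081 14.15 [0.5058 0.3907 0.081 ] [-0.242  -0.3726  0.1996] [-0.001   0.0033  0.0126]
0.0802 14.5 [0.5058 0.3907 0.0802] [ 0.0891  0.0119 -0.1067] [-0.0489 -0.0107 -0.0289]
0.0796 14.85 [0.5058 0.3907 0.0796] [0.0771 0.2243 0.1616] [-0.0407 -0.0082 -0.0169]
0.079 15.2 [0.5058 0.3907 0.079 ] [0.0654 0.1543 0.4759] [-0.0142 -0.0087  0.0316]
0.0785 15.55 [0.5058 0.3907 0.0785] [ 0.112  -0.1593  0.367 ] [-0.0017  0.0008 -0.037 ]
0.078 15.9 [0.5059 0.3907 0.0783] [-0.8977 -0.5501  2.9178] [-0.1463  0.2085 -0.0165]
0.0775 16.25 [0.5059 0.3907 0.0777] [-1.233  -0.4721  4.0156] [-0.1291  0.2064 -0.0009]
```

View pics/g_z.png

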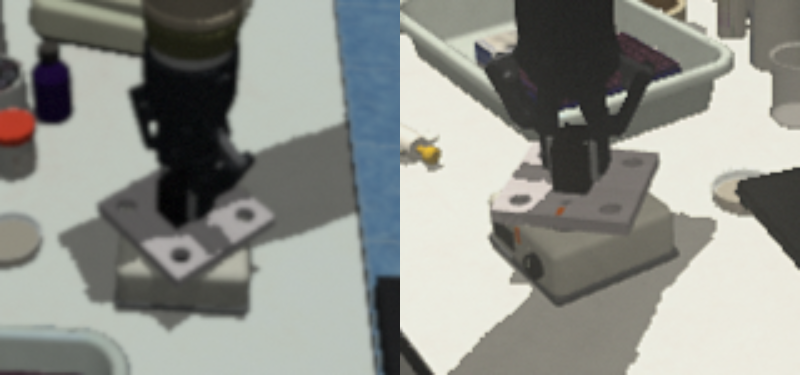

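```bash
python3 - <<'E'
from rb import *
F0=np.load("f0.npz")["F"];T0=np.load("f0.npz")["T"]
p=np.array([.5058,.3907,.0780])
for Y in list(np.arange(.72,.03,-.07))+[.03]:
    ctrl.move_pose(p,quat(Y)); s,F,T=st(2); print(round(Y,3),s["time"],s["ee_pos"],F-F0,T-T0)
    if abs((F-F0)[2])>9 or np.linalg.norm((F-F0)[:2])>15 or abs((T-T0)[2])>1.2: print("stop");break
for n in("wrist","side","scene"): sn(n,"h_"+n)
b=cv2.imread("pics/h_side.png")[150:300,190:350];c=cv2.imread("pics/h_scene.png")[110:260,140:300]
cv2.imwrite("pics/h_z.png",np.hstack([cv2.resize(b,None,fx=2.5,fy=2.5),cv2.resize(c,None,fx=2.5,fy=2.5)]))
E
```

```text
0.72 16.6667 [0.5063 0.3905 0.0781] [ 1.3527 -2.61    3.8583] [-0.4329 -0.2793 -0.0253]
0.65 16.9833 [0.5063 0.3904 0.0781] [ 2.1464 -3.88    3.7545] [-0.7661 -0.5702  0.0746]
0.58 17.3 [0.5063 0.3903 0.0781] [ 2.9863 -4.1358  2.8287] [-0.9132 -0.6479  0.0959]
0.51 17.6167 [0.5062 0.3903 0.0781] [ 2.7668 -3.916   3.4638] [-0.9425 -0.6527  0.1293]
0.44 17.9333 [0.5062 0.3902 0.078 ] [ 2.665  -3.8601  2.9427] [-0.9934 -0.596   0.1146]
0.37 18.25 [0.5061 0.3902 0.078 ] [ 3.043  -4.687   3.2484] [-1.0355 -0.6276  0.1262]
0.3 18.5667 [0.5061 0.3901 0.078 ] [ 2.7894 -4.8589  3.528 ] [-0.9958 -0.6632  0.1267]
0.23 18.8833 [0.506  0.3901 0.078 ] [ 2.6961 -4.7327  3.1888] [-1.0807 -0.5932  0.0895]
0.16 19.2 [0.5059 0.39   0.0779] [ 2.3053 -4.9624  3.1553] [-1.1063 -0.5659  0.1138]
0.09 19.5167 [0.5058 0.3899 0.0779] [ 2.3948 -5.3933  3.7466] [-1.1219 -0.5262  0.1107]
0.03 19.8333 [0.5057 0.3898 0.0778] [ 1.9405 -5.6681  3.8846] [-1.1317 -0.5267  0.1419]
```

View pics/h_z.png

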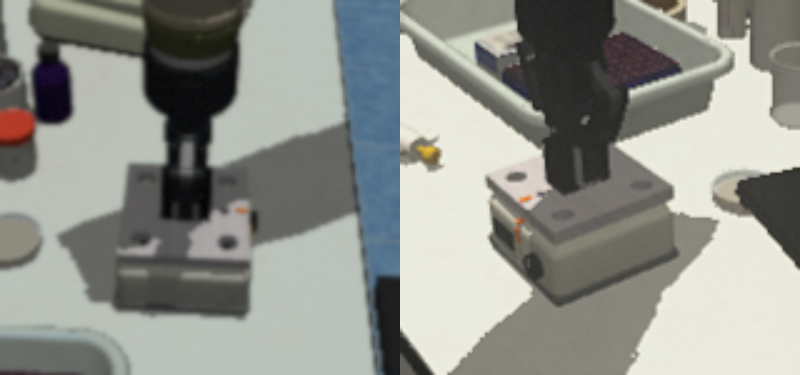

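View pics/h_wrist.png

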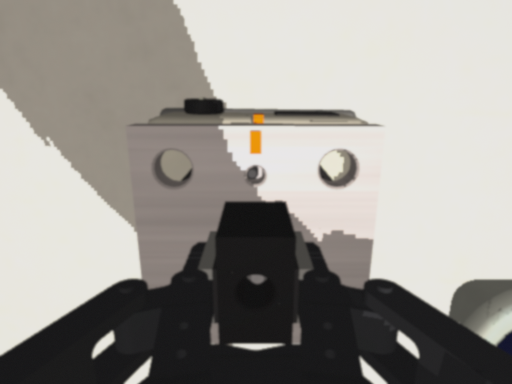

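```bash
python3 - <<'E'
from rb import *
s=ctrl.sense(); w,a,b,c=s["ee_rot"]; R=Rn.from_quat([a,b,c,w]).as_matrix(); z=R[:,2]; print("ee yaw",np.arctan2(-z[0],z[1]),"tilt",R[:,0])
A=dict(np.load("h_wrist.npz")); im=A["img"].astype(int)
m=((im[:,:,0]>200)&(im[:,:,1]>90)&(im[:,:,1]<175)&(im[:,:,2]<70)).astype(np.uint8)
n,l,sta,cen=cv2.connectedComponentsWithStats(m); print(sta,cen)
for i in range(1,n):
    if sta[i][4]>15: print(onz(A,*cen[i],.056 if cen[i][1]<124 else .074)[:2])
bore=onz(A,256,291,.114)[:2]; print("bore",bore)
l_,r_=onz(A,163,110,.05)[:2],onz(A,352,112,.05)[:2]; print("front edge yaw",l_,r_,np.arctan2(-(r_-l_)[0],(r_-l_)[1]))
e1,e2=onz(A,130,124.5,.074)[:2],onz(A,382,124.5,.074)[:2]; print("plate edge yaw",np.arctan2(-(e2-e1)[0],(e2-e1)[1]))
E
```

```text
ee yaw 0.031154823207276403 tilt [-0.0002 -0.0016 -1.    ]
[[     0      0    512    384 196350]
 [   254    115      9      8     70]
 [   251    132      9     21    188]] [[255.4995 191.5735]
 [258.1    118.4   ]
 [255.0213 141.9468]]
[0.4488 0.3897]
[0.4576 0.3885]
bore [0.5058 0.3904]
front edge yaw [0.4467 0.3425] [0.4447 0.4361] 0.021418024532010645
plate edge yaw 0.031789421587928995
```

```bash
python3 - <<'E'
from rb import *
F0=np.load("f0.npz")["F"];T0=np.load("f0.npz")["T"]
ctrl.move_l(np.array([.5058,.3903,.0783]),quat(.023),v=.02); s,F,T=st(3);print(s["time"],s["ee_pos"],F-F0,T-T0)
ctrl.open_gripper(); s,F,T=st(3);print(s["time"],s["ee_pos"],F,s["finger_gap"])
ctrl.move_l(np.array([.5058,.3903,.16]),v=.1)
ctrl.move_l(np.array([.47,.3903,.27]),v=.2); ctrl.dwell(.3)
s,F,T=st(3);print(s["time"],F)
for n in("wrist","side","scene"): sn(n,"i_"+n)
b=cv2.imread("pics/i_side.png")[150:300,190:350];c=cv2.imread("pics/i_scene.png")[110:260,140:300]
cv2.imwrite("pics/i_z.png",np.hstack([cv2.resize(b,None,fx=2.5,fy=2.5),cv2.resize(c,None,fx=2.5,fy=2.5)]))
E
```

```text
20.3333 [0.5057 0.3897 0.0781] [ 1.8878 -5.4414  2.4832] [-1.0391 -0.5028  0.1929]
21.0333 [0.5057 0.3904 0.0783] [-0.1198 -0.2136 -0.1786] 0.08555168304668447
23.125 [-0.4949 -0.0916 -0.135 ]
```

View pics/i_z.png

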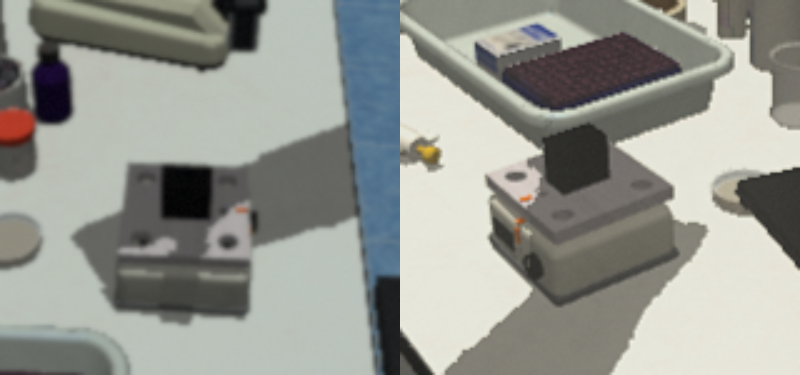

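View pics/i_wrist.png

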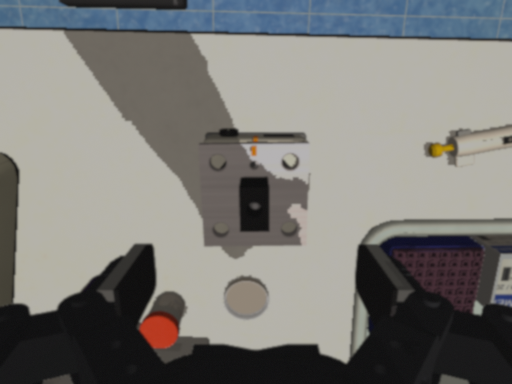

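```bash
python3 - <<'E'
from rb import *
b=cv2.imread("pics/i_side.png")[195:285,230:300];c=cv2.imread("pics/i_scene.png")[150:240,165:265]
cv2.imwrite("pics/j.png",np.hstack([cv2.resize(b,None,fx=4.6,fy=4.6,interpolation=2),cv2.resize(c,None,fx=4.6,fy=4.6,interpolation=2)]))
W=np.load("i_wrist.npz")["img"][120:260,190:320,::-1]
cv2.imwrite("pics/j2.png",cv2.resize(W,None,fx=4,fy=4,interpolation=2))
E
```

```text
(no output)
```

View pics/j.png

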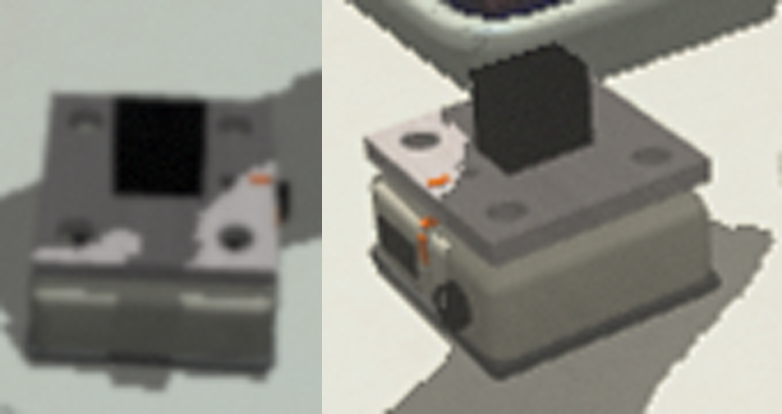

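View pics/j2.png

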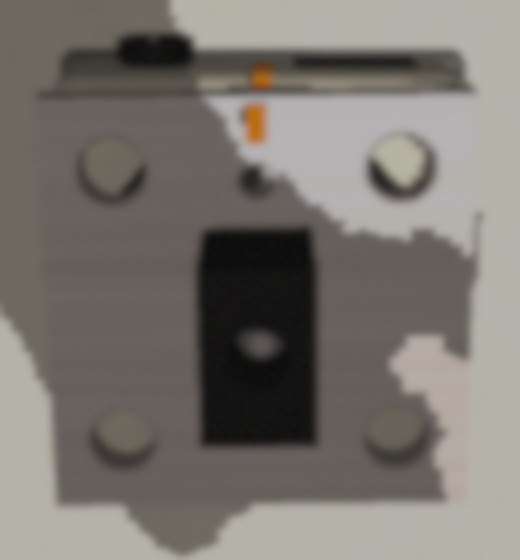

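```bash
python3 - <<'E'
from rb import *
S=np.load("i_scene.npz");D=np.load("i_side.npz");W=np.load("i_wrist.npz")
def tri(a,b):
    o1,r1=ray(S,*a);o2,r2=ray(D,*b); r1/=np.linalg.norm(r1);r2/=np.linalg.norm(r2)
    t=np.linalg.lstsq(np.c_[r1,-r2],o2-o1,rcond=None)[0]; p,q=o1+t[0]*r1,o2+t[1]*r2; return (p+q)/2,np.linalg.norm(p-q)
sc=lambda X,Y:((X-322)/4.6+165-.4,Y/4.6+150-.4); sd=lambda X,Y:(X/4.6+230-.4,Y/4.6+195-.4)
print(tri(sc(368,136),sd(277,267)),tri(sc(493,247),sd(272,97)),tri(sc(439,182),sd(261,181)),tri(sc(420,140),sd(236,238)))
w=lambda X,Y:(X/4+190-.4,Y/4+120-.4)
P={k:onz(W,*w(*u),z)[:2] for k,(u,z) in dict(h1=((111,167),.074),h2=((401,165),.074),h3=((124,434),.074),h4=((396,433),.074),mark=((262,76),.056),e1=((65,52),.05),e2=((458,52),.05)).items()}
ya=lambda a,b:np.arctan2(-(P[b]-P[a])[0],(P[b]-P[a])[1])
print(P, "plate yaw",ya("h1","h2"),ya("h3","h4"),"front",ya("e1","e2"),"centre",(P["h1"]+P["h2"]+P["h3"]+P["h4"])/4)
E
```

```text
(array([0.4485, 0.4411, 0.074 ]), np.float64(0.00074513717605116)) (array([0.4514, 0.3288, 0.0741]), np.float64(0.0008094839051805583)) (array([0.4565, 0.3876, 0.0738]), np.float64(0.0004254916396657847)) (array([0.467 , 0.425 , 0.0735]), np.float64(0.000516972968139338))
{'h1': array([0.4697, 0.3517]), 'h2': array([0.4675, 0.4256]), 'h3': array([0.543 , 0.3547]), 'h4': array([0.541 , 0.4281]), 'mark': array([0.448 , 0.3897]), 'e1': array([0.4437, 0.337 ]), 'e2': array([0.4412, 0.4419])} plate yaw 0.030376937304595203 0.02735399496679099 front 0.023355365831990476 centre [0.5053 0.39  ]
```

Everything agrees: the plate's top face is at 0.074 m, which is home, and the yaw difference to the mixer is under 1°. I'm handing in.

```bash
python3 -c "
from plant import ctrl
ctrl.sign_off(); print(ctrl.sense()['time'])"
```

```text
the job is handed in; nothing more can be done
the job is handed in; nothing more can be done
```

The plate is fitted on the mixer, turned to the orange mark and released, and I handed the job in at about 23 s; no verdict was reported.

**What I did:** I gripped the hub across its 28 mm flats and lowered it over the shaft. The pin was visible in the pictures at about 44° anticlockwise, so I set the plate to that angle first. It dropped over the pin on the way down with no contact, so no searching turn was needed. It met the disc at exactly the home height, with about 4 N pressing at most. I then turned plate and drive together to the mark, with 4 N or less vertically and about 6 N sideways, let go and moved the arm clear.

**Last checks, after release:**
- **Height:** the two fixed cameras put the plate's top face at 0.0735–0.0741 m. The home value is 0.074 m.
- **Centring:** the plate's centre is within about 1 mm of the measured shaft axis.
- **Angle:** the plate's yaw is about 0.029 rad. The mixer's is about 0.023 rad by its front edge and 0.0175 rad by the mark, so the difference is under 1°, against 7° allowed.
- **Other objects:** the cup, bottle and petri dish look undisturbed in the pictures. I did not measure their positions again.

No check failed. The cameras differed by up to 4 mm on the shaft position across y. I used the wrist camera's value, and the plate met no resistance going over the shaft.

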